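Weed out the perished camera isolators

ROBOT

A 7-joint arm with a two-finger parallel gripper is mounted at the origin on the work surface. World frame = base frame: x ahead of the robot, y to its left, z up, the work surface at z = 0. Lengths are in m, angles in rad, forces in N, time in s.
With the tool pointing down it reaches from about 0.425 to 0.875 m from the base axis. Payload 4.7 kg.
Tool frame: the origin (TCP) lies on the centre line of the jaws, within the pads' length; the fingertips stand 14 mm ahead of it and the grasp point (between the pads) lies 5 mm behind it; z points along the fingers, x is the direction in which the jaws open and shut, and the axes are right-handed (so a half turn about z gives the same grasp; the last joint's range is limited). The gripper opens to 87 mm and grips with 3 to 60 N. Pads are 19 mm wide; open, the fingers measure 117 mm over their backs; the gripper's body (75 mm by 190 mm) begins 51 mm behind the grasp point.
Start: joints at [1.254, 0.321, -0.07, 1.45, 0.023, 1.371, -0.057], TCP at [0.211, -0.615, 0.237] pointing down, gripper open.
Joint ranges: [-2.86, 2.86], [-0.3, 2.09], [-1.38, 1.24], [0.06, 2.45], [-1.56, 4.7], [0.09, 2.05], [-2.69, 2.69]. Speed limits (rad/s): [2.57, 2.57, 3.14, 3.14, 3.14, 3.14, 3.14].

INTERFACE

Orientations are given as a rotation vector (axis times angle).
In Python, from bench import ctrl gives the robot as it stands.
- The arm moves only by the tool drive_tool, never from a script. Its argument "rows" is a list that holds one entry, the list of rows, each a list of 5 numbers: the shift along the tool's x, y, z scaled (see below), then the turn about the tool's z scaled (see below), then the closure in counts, from 0 (fully open) to 255 (shut). In form: [[[dx, dy, dz, spin, jaw], ...]]. A call has 1 to 20 rows; each row is the pose to reach, as a shift and turn from the pose commanded when the call began, along the tool's axes at that moment, turning the shorter way round; what a row does not reach only later rows make up. The controller multiplies each number of a shift by 300 mm and each number of a turn by pi rad. A row lasts 1/8 s, in which the tool goes at most 62.5 mm and 10.7 degrees, less where a joint would pass 70% of its speed; a pose out of reach is approached as far as the arm can. A call with a number of a shift or a turn outside -1 to 1 is refused whole. A call with a gripper value outside its range is refused whole. The fingers move at their own pace and stop on an object; "grip_force" is the grip in N (left out, the last holds). Time passes only in rows, so rows that repeat a pose let the fingers close. It gives the time, the measured TCP pose, the force and the opening at its end, in the units of the state.
- ctrl.get_state(): the state, without advancing time (a new reading comes with each control period).
- ctrl.get_image(name): name is "side" or "top"; returns a dict with "img" (400x640x3 uint8, blue, green, red), "camera_matrix" (3x3 intrinsics, pixels), "R" (3x3) and "t" (3): a world point X has camera coordinates R X + t. Camera axes: x right, y down, z forward; pixel columns grow to the right and rows downward; lengths in m; the calibration is good to about 2 mm. A picture is of the moment at which its call begins. There is no depth.
- ctrl.close_job(): hands the job in, once; it reports no verdict.
The state is a dict: "time": time; "joint_positions": joint angles; "qd": joint speeds; "joint_torque": joint torques, N m; "position": TCP position; "tool_rot": TCP orientation; "ft_force": force on the tool from outside, world axes, zero at the start; "torque": the same for the moment, N m; "grip_width": opening from 0.0 (shut) to 1.0 (fully open).
Only numpy, scipy, OpenCV 4.12 (cv2) and the standard library are available. Lean on these libraries where they do the work, as an engineer would, in place of code of your own. Each camera call takes 0.05 s, during which the arm holds its last target.

TASK

Some of the four camera isolators on the mat have perished rubber, which looks the same but gives way at about half the force: find out which by pressing their top plates down about 6 mm, and stand every perished one flat on the floor of the plain steel scrap tray. Leave the sound ones standing where they are, do not crush any isolator, and leave everything else on the bench alone.

Things in the scene. Friction and masses are not known exactly. Their poses are not given: they have to be found in the camera images.
- isolator_p: One of four look-alike camera isolators on the blue mat: two aluminium plates 90 x 58 x 4 mm, one above the other on four rubber bellows; 44 mm tall, 0.15 kg. Origin: centre of its underside; x along the 90 mm side, y along the 58 mm side, z up. Press its flat top (44 mm up) in the middle. To carry it, grip the long edges of the top plate (40 to 44 mm up, 58 mm apart); it then hangs under 1 mm longer.
- isolator_p_top (a joint): How far isolator_p's top plate is pressed straight down, m: 0 at rest, springs back. Resistance grows evenly from 0 with depth: at 6 mm sound rubber pushes back with 13 to 15 N, perished rubber with 6 to 7 N. It is spoiled beyond 0.010 and bottoms out at 0.013. Which are perished can only be felt.
- isolator_q: Another isolator exactly like isolator_p, same origin and axes.
- isolator_q_top (a joint): How far the top plate of isolator_q is pressed down, m, as for isolator_p_top.
- isolator_r: Another isolator exactly like isolator_p, same origin and axes.
- isolator_r_top (a joint): How far the top plate of isolator_r is pressed down, m, as for isolator_p_top.
- isolator_s: Another isolator exactly like isolator_p, same origin and axes.
- isolator_s_top (a joint): How far the top plate of isolator_s is pressed down, m, as for isolator_p_top.
- scrap_tray: The scrap tray: plain, undivided, open steel tray, 180 x 240 mm outside (x by y), 35 mm high, walls and floor 3 mm, fixed, at the left or right end of the mat. Origin: centre of its underside. It has room for two isolators side by side, 90 mm sides along the tray's x, centres 52 mm either side of the middle along y.
- organiser: A grey plastic parts organiser of the same outer size as the scrap tray, but divided into six compartments holding small parts; fixed, on the other side. Not to be used. Origin: centre of its underside.
- screwdriver: Screwdriver, 150 mm long, lying between the isolators, up to about 25 mm high; leave it. Origin: about mid-length, on its underside; x along it.
- motor: Spare round drone motor, 33 mm across, 40 mm tall, standing between the isolators; leave it. Origin: centre of its underside.
- battery: Drone battery, 62 x 130 x 42 mm, at the mat's far edge; leave it. Origin: centre of its underside.
- propeller: Loose white propeller, about 235 mm long, lying flat at the mat's far edge; leave it. Origin: hub, underside.
- spool: Solder spool, 60 mm across, 42 mm tall, standing at the mat's far edge; leave it. Origin: centre of its underside.
There are look-alikes about, which are no part of the job. What is shaped like the isolator_s but brown or orange is not meant.

How it is judged:
By the outcome, as a careful person would: the job done as asked, in the order asked, and still so for the second after the job is handed in, with the robot touching nothing.
It also fails if it takes over 72 s, if anything falls off the work surface, if the arm or the gripper's body presses on something with over 40 N, if the wrist force passes 120 N, or if a joint passes its speed limit or range.

## Working session

There is one attempt and no reset: what is moved stays moved. The work goes in short steps, Python scripts to look and compute and a tool call to move; the robot and the scene stay as the last step left them, time stands still between calls to the robot, and variables do not carry over. Pictures are saved under pics/ and viewed, and the job is handed in when it is done.

Besides the shell and the picture viewer there is one more tool, called in YAML: its name, and indented under it one key for each argument. drive_tool: Moves the arm, as the interface text tells. Its arguments: {"type":"object","properties":{"rows":{"type":"array"},"grip_force":{"type":"number"}},"required":["rows"]}

```bash
mkdir -p pics; ls; python3 - <<'E'
from bench import ctrl
import cv2,numpy as np
print(ctrl.get_state())
for n in ("top","side"):
    d=ctrl.get_image(n); cv2.imwrite(f"pics/{n}0.png",d["img"]); np.savez(f"{n}0.npz",**d)
    print(n,d["camera_matrix"],d["R"],d["t"], -d["R"].T@d["t"])
E
```

```text
pics
{'time': 0.0, 'joint_positions': array([ 1.25413168,  0.32182653, -0.07007795,  1.45167301,  0.02264778,
        1.37078959, -0.0568797 ]), 'qd': array([-0.00048449,  0.00058161, -0.00309389, -0.00258361,  0.00087768,
       -0.00125627, -0.00068554]), 'joint_torque': array([-9.77288109e-04, -4.91284704e+01, -4.04574433e-01, -3.12533391e+01,
       -6.40514656e-02,  4.36721637e-02,  1.68771858e-04]), 'position': array([ 0.21086246, -0.61429365,  0.23546016]), 'tool_rot': array([-2.55609073,  1.82477326,  0.00256771]), 'ft_force': array([ 0.28705566,  0.8408704 , -0.12585571]), 'torque': array([0.00451986, 0.01652424, 0.01778211]), 'grip_width': 1.0038041816816012}
top [[381.51754524   0.         317.44864403]
 [  0.         381.51754524 197.23867748]
 [  0.           0.           1.        ]] [[-0.02726761 -0.99948135 -0.01713233]
 [-0.99354896  0.02898508 -0.10963727]
 [ 0.11007699  0.01403226 -0.993824  ]] [0.02434123 0.48241554 1.11713406] [ 0.35699643 -0.00533016  1.16354239]
side [[396.23618814   0.         317.52123209]
 [  0.         396.23618814 199.97303534]
 [  0.           0.           1.        ]] [[ 0.98556837 -0.16925275  0.00291444]
 [-0.10939517 -0.64996421 -0.75205002]
 [ 0.12918081  0.74087788 -0.6590996 ]] [-0.49120059  0.09677727  0.95933274] [ 0.37077135 -0.7309837   0.70650874]
```

View pics/top0.png

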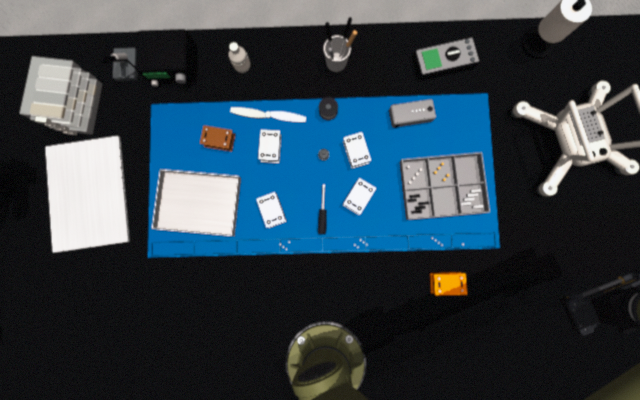

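View pics/side0.png

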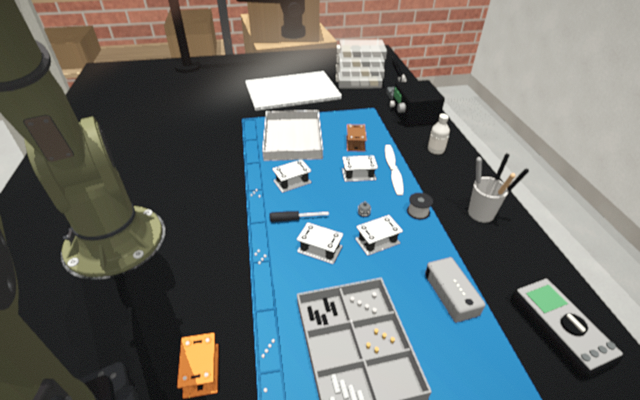

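Candidates: white isolators in the top view at (269,146), (357,150), (270,210) and (360,196). The brown look-alike at (217,138) and the orange one at (450,284) are not meant. The plain tray is at (196,203) and the divided organiser, not to be used, is at (442,187).

```bash
cat > h.py <<'E'
import cv2,numpy as np
def ray(d,uv,z):
    K,R,t=d["camera_matrix"],d["R"],d["t"]
    c=-R.T@t; v=R.T@np.linalg.solve(K,np.array([uv[0],uv[1],1.]))
    return c+v*(z-c[2])/v[2]
def proj(d,X):
    p=d["camera_matrix"]@(d["R"]@np.asarray(X)+d["t"]); return p[:2]/p[2]
def plates(d,lo=150,z=.044,roi=None,amin=200,amax=1200):
    img=d["img"]; hsv=cv2.cvtColor(img,cv2.COLOR_BGR2HSV)
    m=((hsv[...,2]>lo)&(hsv[...,1]<50)).astype(np.uint8)*255
    m=cv2.morphologyEx(m,cv2.MORPH_CLOSE,np.ones((3,3)))
    out=[]
    for c in cv2.findContours(m,cv2.RETR_EXTERNAL,cv2.CHAIN_APPROX_NONE)[0]:
        a=cv2.contourArea(c)
        if not amin<a<amax: continue
        u=c.reshape(-1,2).mean(0)
        if roi and not(roi[0]<u[0]<roi[2] and roi[1]<u[1]<roi[3]): continue
        W=np.array([ray(d,p,z)[:2] for p in c.reshape(-1,2)],np.float32)
        (cx,cy),(w,h),ang=cv2.minAreaRect(W*1000)
        if w<h: w,h,ang=h,w,ang+90
        out.append((u.round(0),a,round(cx,1),round(cy,1),round(w,1),round(h,1),round((ang+90)%180-90,1)))
    return out
E
python3 - <<'E'
from h import *
for n,lo in (("top",190),("top",215),("side",215)):
    d=dict(np.load(n+"0.npz")); print(n,lo)
    for o in plates(d,lo,roi=(245,90,400,270)): print(o)
d=dict(np.load("top0.npz"))
cv2.imwrite("pics/crop0.png",cv2.resize(d["img"][90:260,145:405],None,fx=3,fy=3,interpolation=cv2.INTER_CUBIC))
E
```

```text
top 190
(array([271., 210.]), 575.0, 448.0, 149.9, 93.3, 59.0, 19.3)
(array([359., 196.]), 577.0, 481.3, -112.3, 92.7, 58.8, -33.4)
(array([357., 149.]), 530.0, 621.3, -111.9, 96.3, 57.1, 15.7)
(array([269., 146.]), 523.0, 640.7, 152.4, 98.0, 59.0, -2.9)
(array([268., 114.]), 436.0, 738.9, 153.9, 228.5, 25.7, 81.5)
top 215
(array([270., 210.]), 553.5, 448.2, 150.4, 92.4, 57.8, 18.9)
(array([359., 196.]), 554.0, 482.0, -113.5, 90.2, 57.6, -33.4)
(array([357., 149.]), 518.0, 624.2, -111.2, 90.3, 56.8, 15.7)
(array([269., 144.]), 505.5, 644.7, 152.8, 89.3, 57.1, -5.2)
(array([268., 114.]), 415.0, 739.3, 153.9, 228.6, 25.3, 81.3)
side 215
(array([320., 237.]), 725.5, 484.1, -111.2, 92.3, 60.7, -33.7)
(array([379., 228.]), 684.0, 626.4, -108.9, 92.7, 61.1, 15.5)
(array([291., 169.]), 409.0, 450.9, 154.1, 93.7, 62.5, 18.1)
(array([359., 162.]), 380.0, 645.8, 155.8, 93.2, 63.1, -5.0)
(array([394., 169.]), 368.0, 734.2, 113.9, 228.4, 28.9, 81.5)
```

View pics/crop0.png

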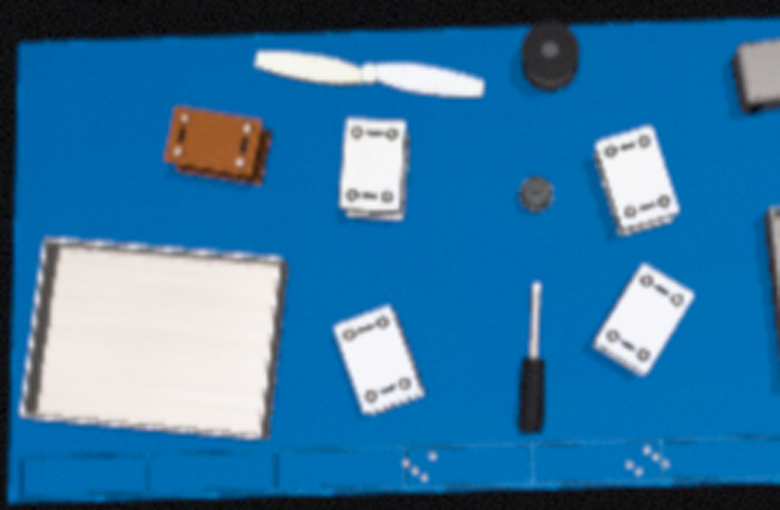

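```bash
cat >> h.py <<'E'
def notblue(d,roi):
    img=d["img"]; hsv=cv2.cvtColor(img,cv2.COLOR_BGR2HSV)
    blue=(hsv[...,0]>95)&(hsv[...,0]<118)&(hsv[...,1]>110)
    m=(~blue).astype(np.uint8)*255; k=np.zeros_like(m); x0,y0,x1,y1=roi; k[y0:y1,x0:x1]=m[y0:y1,x0:x1]
    c=max(cv2.findContours(k,cv2.RETR_EXTERNAL,cv2.CHAIN_APPROX_NONE)[0],key=cv2.contourArea)
    return c
E
python3 - <<'E'
from h import *
for n,roi in (("top",(152,155,248,240)),("side",(255,105,332,165))):
    d=dict(np.load(n+"0.npz")); c=notblue(d,roi)
    ap=cv2.approxPolyDP(c,4,True).reshape(-1,2); print(n,ap.tolist())
    for z in (.035,.0): 
        W=np.array([ray(d,p,z)[:2] for p in c.reshape(-1,2)],np.float32)*1000
        print(z,cv2.minAreaRect(W))
    for p in ap: print(p,(1000*ray(d,p,.035)).round(0),(1000*ray(d,p,0)).round(0))
    x0,y0,x1,y1=roi; f=8 if n=='top' else 9
    cv2.imwrite(f"pics/tray_{n}.png",cv2.resize(d["img"][y0:y1,x0:x1],None,fx=f,fy=f,interpolation=cv2.INTER_CUBIC))
E
```

```text
top [[160, 169], [152, 228], [234, 235], [237, 175]]
0.035 ((478.2955322265625, 374.3457336425781), (250.48411560058594, 184.69888305664062), 83.32503509521484)
0.0 ((482.0574645996094, 386.1208190917969), (258.25250244140625, 190.42703247070312), 83.3250503540039)
[160 169] [582. 484.  35.] [589. 499.   0.]
[152 228] [404. 505.  35.] [406. 521.   0.]
[234 235] [377. 260.  35.] [378. 268.   0.]
[237 175] [556. 251.  35.] [562. 259.   0.]
side [[255, 105], [255, 116], [265, 116], [264, 160], [306, 164], [304, 159], [322, 158], [319, 111], [331, 110], [331, 105]]
0.035 ((474.25506591796875, 366.36297607421875), (353.36920166015625, 268.7820129394531), 80.57294464111328)
0.0 ((479.648681640625, 423.5582275390625), (371.7872314453125, 282.7912902832031), 80.57292938232422)
[255 105] [371. 563.  35.] [371. 630.   0.]
[255 116] [367. 484.  35.] [366. 548.   0.]
[265 116] [400. 479.  35.] [401. 542.   0.]
[264 160] [379. 223.  35.] [379. 273.   0.]
[306 164] [496. 184.  35.] [503. 231.   0.]
[304 159] [494. 209.  35.] [501. 258.   0.]
[322 158] [547. 205.  35.] [556. 254.   0.]
[319 111] [586. 483.  35.] [598. 546.   0.]
[331 110] [629. 483.  35.] [642. 546.   0.]
[331 105] [636. 519.  35.] [650. 584.   0.]
```

View pics/tray_top.png

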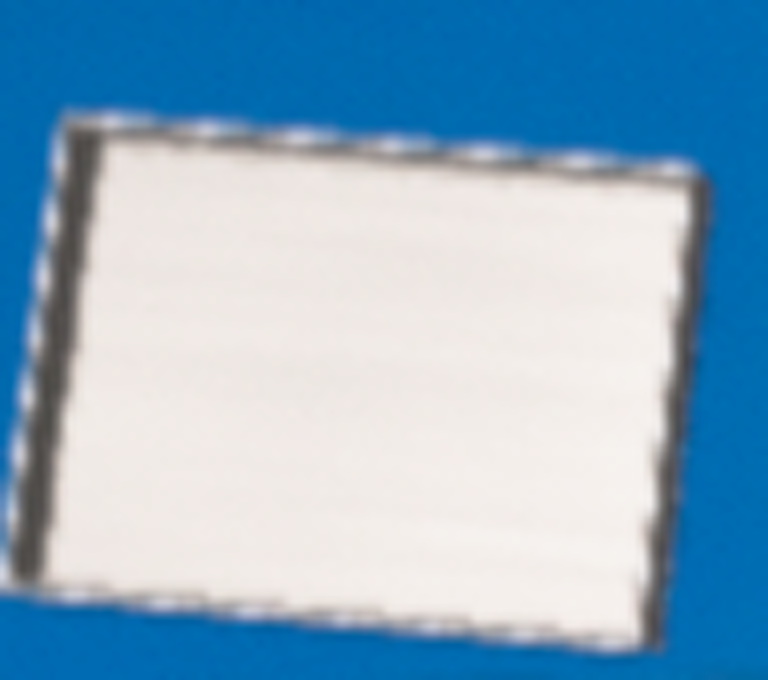

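View pics/tray_side.png

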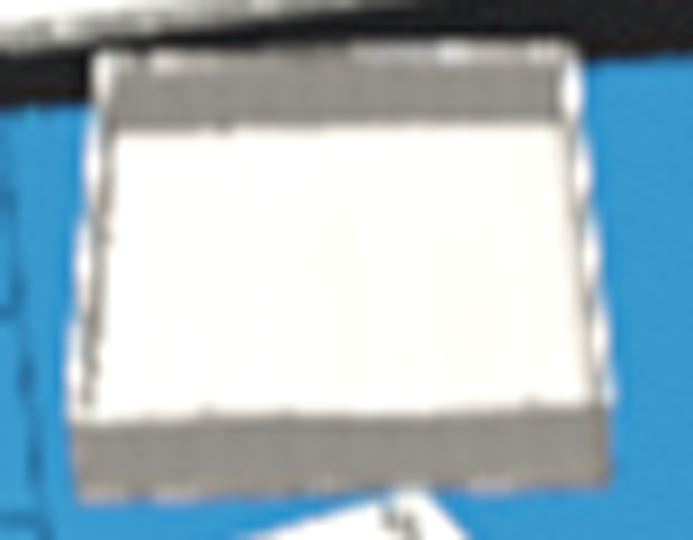

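```bash
python3 - <<'E'
from h import *
for n,P,o,f in (("top",[(62,112),(692,162),(640,640),(3,585)],(152,155),8),("side",[(578,45),(610,405),(70,420),(95,50)],(255,105),9)):
    d=dict(np.load(n+"0.npz"))
    W=np.array([ray(d,(np.array(p)+.5)/f-.5+o,.035)[:2] for p in P])*1000
    print(n,W.round(0).tolist(),W.mean(0).round(1))
    print([np.hypot(*(W[i]-W[i-1])).round(0) for i in range(4)],[round(float(np.degrees(np.arctan2(*(W[i]-W[j])[::-1]))),1) for i,j in((0,3),(1,2),(0,1),(3,2))])
E
```

```text
top [[583.0, 486.0], [557.0, 247.0], [378.0, 267.0], [405.0, 505.0]] [480.9 376.5]
[np.float64(179.0), np.float64(240.0), np.float64(179.0), np.float64(239.0)] [-6.0, -6.4, 83.7, 83.5]
side [[587.0, 493.0], [556.0, 248.0], [377.0, 269.0], [403.0, 520.0]] [480.8 382.6]
[np.float64(186.0), np.float64(247.0), np.float64(180.0), np.float64(252.0)] [-8.2, -6.7, 82.6, 84.1]
```

```bash
cat >> h.py <<'E'
import json,sys
def go(cur,tgt):
    """cur,tgt = x,y,z (mm), psi(deg) of tool x; returns scaled dx,dy,dz,spin"""
    a=np.radians(cur[3]); d=np.array(tgt[:3])-np.array(cur[:3])
    dx=d[0]*np.cos(a)+d[1]*np.sin(a); dy=d[0]*np.sin(a)-d[1]*np.cos(a); dz=-d[2]
    s=-((tgt[3]-cur[3]+180)%360-180)
    return np.round([dx/300,dy/300,dz/300,s/180],4)
def after(cur,row):
    a=np.radians(cur[3]); dx,dy,dz=np.array(row[:3])*300
    return [cur[0]+dx*np.cos(a)+dy*np.sin(a),cur[1]+dx*np.sin(a)-dy*np.cos(a),cur[2]-dz,cur[3]-row[3]*180]
def psi(rv):
    R=cv2.Rodrigues(np.array(rv,float))[0]; return np.degrees(np.arctan2(R[1,0],R[0,0])), R[:,2]
E
python3 - <<'E'
from h import *
p,z=psi([-2.55609073,1.82477326,0.00256771]); print(p,z)
c=[211,-615,237,p]
t1=[347,-363,200,-100]; print(go(c,t1))
E
```

```text
-71.04549963276185 [-7.57365159e-04  1.75338017e-03 -9.99998176e-01]
[-0.6472 -0.7016  0.1233  0.1609]
```

drive_tool:
  rows:
    - [[-0.65, -0.7, 0.12, 0.16, 255], [-0.65, -0.7, 0.12, 0.16, 255], [-0.65, -0.7, 0.12, 0.16, 255], [-0.65, -0.7, 0.12, 0.16, 255], [-0.65, -0.7, 0.12, 0.16, 255], [-0.65, -0.7, 0.12, 0.16, 255]]
  grip_force: 20

```text
time: 0.85
position: [0.3482, -0.3585, 0.2]
tool_rot: [-2.03, 2.397, 0.002]
ft_force: [0.1, -0.3, 0.0]
grip_width: 0.403
```

```bash
python3 - <<'E'
from h import *
c=after([211,-615,237,-71.05],[-.65,-.7,.12,.16]); print(c)
print(go(c,[483,-112.5,75,-123.5]))
E
```

```text
[np.float64(346.2936212969172), np.float64(-362.37253507117174), np.float64(201.0), -99.85]
[-0.8986 -0.3065  0.42    0.1314]
```

drive_tool:
  rows:
    - [[-0.9, -0.306, 0.42, 0.131, 255], [-0.9, -0.306, 0.42, 0.131, 255], [-0.9, -0.306, 0.42, 0.131, 255], [-0.9, -0.306, 0.42, 0.131, 255], [-0.9, -0.306, 0.42, 0.131, 255], [-0.9, -0.306, 0.42, 0.131, 255], [-0.9, -0.306, 0.42, 0.131, 255], [-0.9, -0.306, 0.42, 0.131, 255]]

```text
time: 1.85
position: [0.4827, -0.1143, 0.0749]
tool_rot: [1.484, -2.769, 0.002]
ft_force: [-0.3, -0.8, 0.4]
grip_width: 0.003
```

```bash
python3 - <<'E'
from h import *
from bench import ctrl
c=after([346.3,-362.4,201,-99.85],[-.9,-.306,.42,.131]); print(c)
s=ctrl.get_state(); print(s["position"],psi(s["tool_rot"]),s["ft_force"],s["grip_width"])
d=ctrl.get_image("side"); cv2.imwrite("pics/s1.png",d["img"]); s=ctrl.get_state(); print(s["position"])
E
```

```text
[np.float64(482.9355035629709), np.float64(-112.08424107521037), np.float64(75.0), -123.42999999999999]
[ 0.48272907 -0.11425333  0.07494922] (np.float64(-123.61459531348939), array([ 2.58390328e-04, -1.19408593e-03, -9.99999254e-01])) [-0.29456746 -0.81118053  0.40618213] 0.0028152300512735875
[ 0.48278937 -0.11424194  0.07509453]
```

View pics/s1.png

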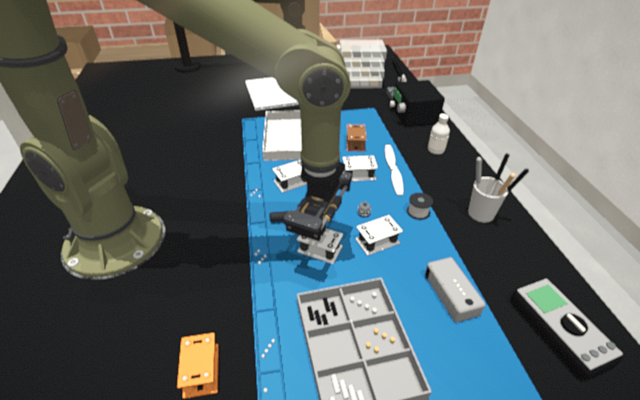

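The gripper is closed and sits over isolator B at (320,240).

drive_tool:
  rows:
    - [[0, 0, 0.05, 0, 255], [0, 0, 0.06, 0, 255], [0, 0, 0.0667, 0, 255], [0, 0, 0.0667, 0, 255], [0, 0, 0.0667, 0, 255]]

```text
time: 2.52
position: [0.483, -0.1133, 0.0552]
tool_rot: [1.487, -2.766, 0.003]
ft_force: [-0.6, -3.3, 4.9]
grip_width: 0.003
```

drive_tool:
  rows:
    - [[0, 0, 0.01, 0, 255], [0, 0, 0.01, 0, 255], [0, 0, 0.01, 0, 255]]

```text
time: 2.9
position: [0.483, -0.1133, 0.0525]
tool_rot: [1.487, -2.766, 0.003]
ft_force: [-1.7, -2.8, 9.4]
grip_width: 0.005
```

drive_tool:
  rows:
    - [[0, 0, 0, 0, 255], [0, 0, 0, 0, 255], [0, 0, 0, 0, 255], [0, 0, 0, 0, 255]]

```text
time: 3.4
position: [0.483, -0.1133, 0.0525]
tool_rot: [1.487, -2.766, 0.003]
ft_force: [-2.4, -2.9, 8.9]
grip_width: 0.007
```

drive_tool:
  rows:
    - [[0, 0, 0.003, 0, 255], [0, 0, 0.003, 0, 255], [0, 0, 0.003, 0, 255], [0, 0, 0.003, 0, 255]]

```text
time: 3.9
position: [0.483, -0.1133, 0.0517]
tool_rot: [1.487, -2.766, 0.003]
ft_force: [-2.1, -3.8, 9.9]
grip_width: 0.004
```

drive_tool:
  rows:
    - [[0, 0, -0.01, 0, 255], [0, 0, -0.01, 0, 255], [0, 0, -0.01, 0, 255], [0, 0, -0.01, 0, 255]]

```text
time: 4.4
position: [0.483, -0.1133, 0.0544]
tool_rot: [1.487, -2.766, 0.003]
ft_force: [-2.9, -2.8, 7.9]
grip_width: 0.008
```

drive_tool:
  rows:
    - [[0, 0, -0.04, 0, 255], [0, 0, -0.07, 0, 255], [0, 0, -0.07, 0, 255], [0, 0, -0.07, 0, 255]]

```text
time: 4.9
position: [0.4826, -0.1116, 0.0743]
tool_rot: [1.489, -2.766, -0.001]
ft_force: [-0.3, -0.4, -0.0]
grip_width: 0.001
```

```bash
python3 - <<'E'
from h import *
from bench import ctrl
s=ctrl.get_state(); print(s["position"],s["ft_force"],s["torque"],s["joint_torque"])
z=75-(.0667+.01+.003-.01-.07)*300
print(z,go([482.94,-112.08,z,-123.43],[625,-110.5,75,-74.4]))
E
```

```text
[ 0.48259632 -0.11157697  0.07431854] [-0.29036433 -0.42144273 -0.01950729] [ 0.05037733  0.08306297 -0.00956551] [-4.97139321e-03 -3.38457942e+01 -2.15998001e+00 -2.69663769e+01
  7.39670562e-03 -9.43409814e-02  1.17999331e-03]
75.09 [-2.653e-01 -3.923e-01  3.000e-04 -2.724e-01]
```

drive_tool:
  rows:
    - [[-0.265, -0.392, 0, -0.272, 255], [-0.265, -0.392, 0, -0.272, 255], [-0.265, -0.392, 0, -0.272, 255], [-0.265, -0.392, 0, -0.272, 255], [-0.265, -0.392, 0, -0.272, 255], [-0.265, -0.392, 0, -0.272, 255], [-0.265, -0.392, 0, -0.272, 255]]

```text
time: 5.78
position: [0.6246, -0.1103, 0.0743]
tool_rot: [2.499, -1.903, -0.001]
ft_force: [0.2, 0.1, 0.0]
grip_width: 0.005
```

drive_tool:
  rows:
    - [[0, 0, 0.05, 0, 255], [0, 0, 0.06, 0, 255], [0, 0, 0.0667, 0, 255], [0, 0, 0.0667, 0, 255], [0, 0, 0.0667, 0, 255]]

```text
time: 6.4
position: [0.6252, -0.1103, 0.0555]
tool_rot: [2.501, -1.901, 0.001]
ft_force: [0.0, 0.6, 6.3]
grip_width: 0.003
```

drive_tool:
  rows:
    - [[0, 0, 0.01, 0, 255], [0, 0, 0.01, 0, 255], [0, 0, 0.01, 0, 255], [0, 0, 0.01, 0, 255]]

```text
time: 6.9
position: [0.6252, -0.1103, 0.0531]
tool_rot: [2.501, -1.901, 0.001]
ft_force: [-2.1, -0.1, 9.7]
grip_width: 0.001
```

```bash
python3 - <<'E'
from bench import ctrl
s=ctrl.get_state(); print(s["position"],s["ft_force"],s["torque"],s["joint_torque"])
E
```

```text
[ 0.62524324 -0.11029113  0.05307668] [-2.08722619 -0.13906637  9.74515553] [0.07828684 0.5682207  0.01290504] [-2.35785982e-01 -4.43760610e+01 -7.03214139e+00 -2.40108240e+01
  5.01812843e-02 -9.38928947e-01  3.79819045e-03]
```

drive_tool:
  rows:
    - [[0, 0, 0.005, 0, 255], [0, 0, 0.005, 0, 255], [0, 0, 0.005, 0, 255], [0, 0, 0.005, 0, 255], [0, 0, 0.005, 0, 255]]

```text
time: 7.52
position: [0.6252, -0.1104, 0.0518]
tool_rot: [2.5, -1.901, 0.002]
ft_force: [-2.9, 0.3, 11.2]
grip_width: 0.009
```

```bash
python3 - <<'E'
from bench import ctrl
s=ctrl.get_state(); print(s["position"],s["ft_force"],s["torque"])
E
```

```text
[ 0.62523661 -0.1103502   0.05184557] [-2.93382098  0.3201001  11.24711071] [ 0.04562316  0.67535621 -0.03649529]
```

drive_tool:
  rows:
    - [[0, 0, -0.04, 0, 255], [0, 0, -0.08, 0, 255], [0, 0, -0.08, 0, 255], [0, 0, -0.08, 0, 255]]

```text
time: 8.02
position: [0.6244, -0.1103, 0.0734]
tool_rot: [2.501, -1.901, -0.002]
ft_force: [-0.3, 1.4, -0.5]
grip_width: 0.008
```

```bash
python3 - <<'E'
from h import *
from bench import ctrl
s=ctrl.get_state(); print(s["position"],s["ft_force"])
c=after([482.94,-112.08,75.09,-123.43],[-.265,-.392,0,-.272]); c[2]=74.58
print(c,go(c,[645,154,75.08,-95.2]))
E
```

```text
[ 0.62435208 -0.11028744  0.07344904] [-0.33172354  1.38985308 -0.45717843]
[np.float64(624.8821635918662), np.float64(-110.52045043044154), 74.58, -74.47] [-0.8316 -0.3007 -0.0017  0.1152]
```

drive_tool:
  rows:
    - [[-0.832, -0.301, -0.0017, 0.115, 255], [-0.832, -0.301, -0.0017, 0.115, 255], [-0.832, -0.301, -0.0017, 0.115, 255], [-0.832, -0.301, -0.0017, 0.115, 255], [-0.832, -0.301, -0.0017, 0.115, 255], [-0.832, -0.301, -0.0017, 0.115, 255], [-0.832, -0.301, -0.0017, 0.115, 255], [-0.832, -0.301, -0.0017, 0.115, 255]]

```text
time: 9.02
position: [0.6455, 0.1513, 0.0743]
tool_rot: [2.114, -2.322, 0.001]
ft_force: [0.0, -0.3, 0.2]
grip_width: 0.006
```

drive_tool:
  rows:
    - [[0, 0, 0.05, 0, 255], [0, 0, 0.06, 0, 255], [0, 0, 0.0667, 0, 255], [0, 0, 0.0667, 0, 255], [0, 0, 0.0667, 0, 255]]

```text
time: 9.65
position: [0.6462, 0.153, 0.0564]
tool_rot: [-2.117, 2.321, -0.004]
ft_force: [-1.2, -2.5, 12.1]
grip_width: 0.006
```

drive_tool:
  rows:
    - [[0, 0, 0.01, 0, 255], [0, 0, 0.01, 0, 255], [0, 0, 0.01, 0, 255], [0, 0, 0.01, 0, 255]]

```text
time: 10.15
position: [0.6462, 0.153, 0.0543]
tool_rot: [-2.117, 2.321, -0.005]
ft_force: [-3.2, -2.7, 15.2]
grip_width: 0.006
```

drive_tool:
  rows:
    - [[0, 0, 0.005, 0, 255], [0, 0, 0.005, 0, 255], [0, 0, 0.005, 0, 255], [0, 0, 0.005, 0, 255], [0, 0, 0.005, 0, 255]]

```text
time: 10.78
position: [0.6462, 0.153, 0.0533]
tool_rot: [-2.117, 2.321, -0.005]
ft_force: [-4.7, -3.8, 18.0]
grip_width: 0.006
```

drive_tool:
  rows:
    - [[0, 0, -0.04, 0, 255], [0, 0, -0.08, 0, 255], [0, 0, -0.08, 0, 255]]

```text
time: 11.15
position: [0.6452, 0.1545, 0.0745]
tool_rot: [-2.119, 2.319, -0.0]
ft_force: [1.1, 1.0, -0.6]
grip_width: 0.004
```

```bash
python3 - <<'E'
from h import *
c=after([624.88,-110.52,75.09,-74.47],[-.832,-.301,-.0017,.115]); c[2]=74.58
print(c,go(c,[449,152,75.08,-71.2]))
E
```

```text
[np.float64(645.0545560788986), np.float64(154.14438613273865), 74.58, -95.17] [ 0.066   0.6502 -0.0017 -0.1332]
```

drive_tool:
  rows:
    - [[0.066, 0.65, -0.0017, -0.133, 255], [0.066, 0.65, -0.0017, -0.133, 255], [0.066, 0.65, -0.0017, -0.133, 255], [0.066, 0.65, -0.0017, -0.133, 255], [0.066, 0.65, -0.0017, -0.133, 255], [0.066, 0.65, -0.0017, -0.133, 255], [0.066, 0.65, -0.0017, -0.133, 255]]

```text
time: 12.02
position: [0.4504, 0.1526, 0.0747]
tool_rot: [-2.552, 1.83, 0.001]
ft_force: [-0.3, 0.2, 0.3]
grip_width: 0.007
```

drive_tool:
  rows:
    - [[0, 0, 0.04, 0, 255], [0, 0, 0.05, 0, 255], [0, 0, 0.055, 0, 255], [0, 0, 0.055, 0, 255], [0, 0, 0.055, 0, 255]]

```text
time: 12.65
position: [0.4494, 0.1523, 0.0586]
tool_rot: [2.554, -1.829, 0.0]
ft_force: [-1.1, -1.0, 6.8]
grip_width: 0.004
```

drive_tool:
  rows:
    - [[0, 0, 0.0117, 0, 255], [0, 0, 0.0117, 0, 255], [0, 0, 0.0117, 0, 255], [0, 0, 0.0117, 0, 255]]

```text
time: 13.15
position: [0.4494, 0.1523, 0.0558]
tool_rot: [2.553, -1.829, 0.001]
ft_force: [-3.8, -2.0, 13.6]
grip_width: 0.004
```

drive_tool:
  rows:
    - [[0, 0, -0.04, 0, 0], [0, 0, -0.1667, 0, 0], [0, 0, -0.1667, 0, 0], [0, 0, -0.1667, 0, 0]]

```text
time: 13.65
position: [0.4486, 0.152, 0.104]
tool_rot: [2.553, -1.829, -0.001]
ft_force: [0.2, -0.4, 0.7]
grip_width: 0.376
```

```bash
python3 - <<'E'
from h import *
from bench import ctrl
for n,lo in (("top",205),("side",215)):
    d0=dict(np.load(n+"0.npz")); d1=ctrl.get_image(n); cv2.imwrite(f"pics/{n}2.png",d1["img"])
    for d in (d0,d1):
        print(n)
        for o in plates(d,lo,z=.0475,roi=(245,125,400,270)): print(o)
for n,P,o,f in (("top",[(62,112),(692,162),(640,640),(3,585)],(152,155),8),("side",[(578,45),(610,405),(70,420),(95,50)],(255,105),9)):
    d=dict(np.load(n+"0.npz"))
    W=np.array([ray(d,(np.array(p)+.5)/f-.5+o,.038)[:2] for p in P])*1000
    print(n,W.mean(0).round(1))
s=ctrl.get_state();print(s["time"],s["position"])
c=after([645.05,154.14,74.58,-95.17],[.066,.65,-.0017,-.133]); print(c[0],c[1],75.09-16.5-3.51+50,c[3])
E
```

```text
top
(array([271., 210.]), 564.5, 447.7, 149.8, 92.5, 58.1, 18.9)
(array([359., 196.]), 562.0, 481.3, -112.7, 90.8, 57.8, -33.4)
(array([357., 149.]), 522.0, 623.3, -110.9, 90.3, 56.7, 15.7)
(array([269., 144.]), 513.5, 644.1, 152.2, 89.8, 57.4, -4.7)
top
(array([359., 196.]), 565.0, 481.3, -112.8, 90.8, 57.9, -33.4)
(array([357., 149.]), 524.0, 620.6, -111.9, 95.6, 57.1, 15.0)
(array([269., 144.]), 516.5, 644.1, 152.2, 90.0, 57.6, -4.9)
side
(array([320., 237.]), 725.5, 483.5, -114.4, 91.8, 60.3, -33.7)
(array([379., 228.]), 684.0, 625.1, -112.2, 92.2, 60.8, 15.5)
(array([291., 169.]), 409.0, 450.5, 149.4, 93.2, 62.2, 18.1)
(array([359., 162.]), 380.0, 644.3, 151.1, 92.7, 62.7, -5.0)
(array([394., 169.]), 368.0, 732.3, 109.5, 227.1, 28.8, 81.5)
side
(array([320., 237.]), 727.5, 483.5, -114.4, 91.8, 60.3, -33.7)
(array([379., 229.]), 688.5, 625.0, -112.3, 92.4, 61.1, 15.6)
(array([359., 162.]), 380.0, 644.3, 151.1, 92.7, 62.7, -5.0)
(array([394., 169.]), 371.0, 731.9, 109.5, 227.2, 29.0, 81.9)
(array([271., 141.]), 280.5, 410.1, 313.3, 129.5, 53.8, 86.2)
top [480.6 375.5]
side [480.4 377.6]
13.75 [0.44814766 0.15189925 0.10346864]
449.05911489027824 151.9922211687752 105.08000000000001 -71.23
```

View pics/top2.png

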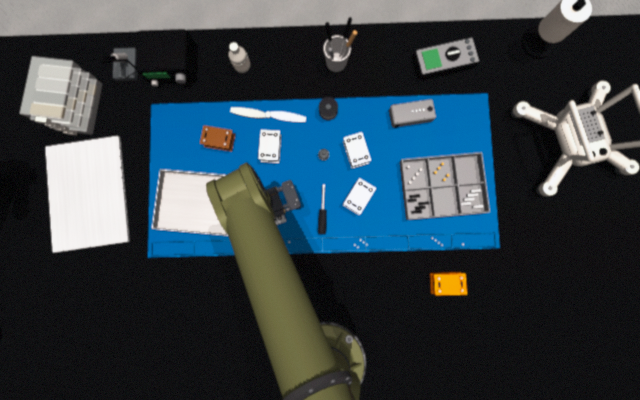

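Isolators B (359,196) and C (357,149) have not moved, and both views agree with the tops at about 47.5 mm, so the mat is about 3 mm thick. B and C are perished and A and D are sound. I'll fetch C first.

```bash
python3 - <<'E'
from h import *
c=[449.06,151.99,105.08,-71.23]
print(go(c,[624.2,-111.6,95,-74.4]))
E
```

```text
[ 1.0198 -0.27    0.0336  0.0176]
```

drive_tool:
  rows:
    - [[1.0, -0.27, 0.033, 0.0176, 0], [1.0, -0.27, 0.033, 0.0176, 0], [1.0, -0.27, 0.033, 0.0176, 0], [1.0, -0.27, 0.033, 0.0176, 0], [1.0, -0.27, 0.033, 0.0176, 0], [1.0, -0.27, 0.033, 0.0176, 0], [1.0, -0.27, 0.033, 0.0176, 0]]

```text
time: 14.62
position: [0.6214, -0.1049, 0.0931]
tool_rot: [2.502, -1.899, -0.005]
ft_force: [0.1, 1.2, -0.2]
grip_width: 0.999
```

```bash
python3 - <<'E'
from h import *
c=after([449.06,151.99,105.08,-71.23],[1,-.27,.033,.0176])
print(c,go(c,[624.2,-111.6,41,-74.4]))
E
```

```text
[np.float64(622.2832433348576), np.float64(-105.9919915586216), np.float64(95.17999999999999), -74.39800000000001] [ 0.0197 -0.0011  0.1806  0.    ]
```

drive_tool:
  rows:
    - [[0.0197, -0.0011, 0.03, 0, 0], [0.0197, -0.0011, 0.08, 0, 0], [0.0197, -0.0011, 0.13, 0, 0], [0.0197, -0.0011, 0.17, 0, 0], [0.0197, -0.0011, 0.18, 0, 0], [0.0197, -0.0011, 0.18, 0, 0], [0.0197, -0.0011, 0.18, 0, 0]]
  grip_force: 15

```text
time: 15.5
position: [0.6247, -0.1113, 0.0413]
tool_rot: [-2.502, 1.899, -0.002]
ft_force: [-0.2, -0.0, -0.0]
grip_width: 1.001
```

drive_tool:
  rows:
    - [[0, 0, 0, 0, 255], [0, 0, 0, 0, 255], [0, 0, 0, 0, 255], [0, 0, 0, 0, 255], [0, 0, 0, 0, 255], [0, 0, 0, 0, 255]]

```text
time: 16.25
position: [0.6243, -0.1115, 0.0408]
tool_rot: [2.502, -1.899, 0.0]
ft_force: [-0.6, -1.2, 0.5]
grip_width: 0.657
```

drive_tool:
  rows:
    - [[0, 0, -0.05, 0, 255], [0, 0, -0.12, 0, 255], [0, 0, -0.2, 0, 255], [0, 0, -0.28, 0, 255], [0, 0, -0.28, 0, 255], [0, 0, -0.28, 0, 255]]

```text
time: 17.0
position: [0.6239, -0.1114, 0.1246]
tool_rot: [2.502, -1.899, -0.0]
ft_force: [-0.6, -0.3, -1.2]
grip_width: 0.662
```

```bash
python3 - <<'E'
from h import *
from bench import ctrl
s=ctrl.get_state();print(s["position"],s["ft_force"],s["grip_width"])
c=after([622.28,-105.99,95.18,-74.4],[.0197,-.0011,.18,0]); c[2]+=84; print(c)
t=[555,158,125,-85]; r=go(c,t); print(r)
c=after(c,r); print(c, go(c,[486.2,428.2,125,-96.3]))
d=ctrl.get_image("side"); cv2.imwrite("pics/s3.png",d["img"])
E
```

```text
[ 0.62390921 -0.11135555  0.12457366] [-0.57616173 -0.33705547 -1.22929304] 0.661734335697589
[np.float64(624.1871597868794), np.float64(-111.59354722897112), np.float64(125.18), -74.4]
[-9.276e-01 -1.950e-02  6.000e-04  5.890e-02]
[np.float64(554.9866531218296), np.float64(158.00851281008048), np.float64(125.0), np.float64(-85.00200000000001)] [-0.9172  0.15   -0.      0.0628]
```

View pics/s3.png

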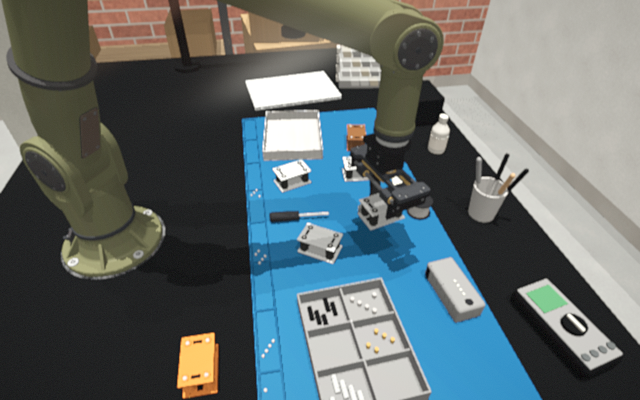

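Isolator C hangs in the jaws at about (378,210), held level.

drive_tool:
  rows:
    - [[-0.08, -0.002, 0, 0.005, 255], [-0.22, -0.004, 0, 0.014, 255], [-0.38, -0.008, 0, 0.024, 255], [-0.54, -0.011, 0, 0.034, 255], [-0.69, -0.014, 0, 0.044, 255], [-0.82, -0.017, 0, 0.052, 255], [-0.9276, -0.0195, 0, 0.059, 255]]

```text
time: 17.92
position: [0.5536, 0.1599, 0.1236]
tool_rot: [2.316, -2.121, -0.002]
ft_force: [-0.8, -0.5, -1.3]
grip_width: 0.663
```

drive_tool:
  rows:
    - [[-0.12, 0.02, 0, 0.01, 255], [-0.28, 0.046, 0, 0.02, 255], [-0.44, 0.072, 0, 0.03, 255], [-0.6, 0.098, 0, 0.04, 255], [-0.75, 0.123, 0, 0.05, 255], [-0.86, 0.14, 0, 0.06, 255], [-0.917, 0.15, 0, 0.0628, 255], [-0.917, 0.15, 0, 0.0628, 255], [-0.917, 0.15, 0, 0.0628, 255]]

```text
time: 19.05
position: [0.4867, 0.4269, 0.1238]
tool_rot: [2.093, -2.34, 0.002]
ft_force: [0.2, -0.6, -1.7]
grip_width: 0.66
```

```bash
python3 - <<'E'
from h import *
from bench import ctrl
s=ctrl.get_state();print(s["time"],s["position"],psi(s["tool_rot"]),s["ft_force"],s["grip_width"])
for n in("side","top"):
    d=ctrl.get_image(n); cv2.imwrite(f"pics/{n}4.png",cv2.resize(d["img"][90:260,140:420],None,fx=2.8,fy=2.8))
E
```

```text
19.05 [0.48667834 0.42691089 0.12379268] (np.float64(-96.3662048490657), array([-6.34844377e-04, -1.94707649e-03, -9.99997903e-01])) [ 0.19907864 -0.64429127 -1.71552875] 0.6602747930940795
```

View pics/side4.png

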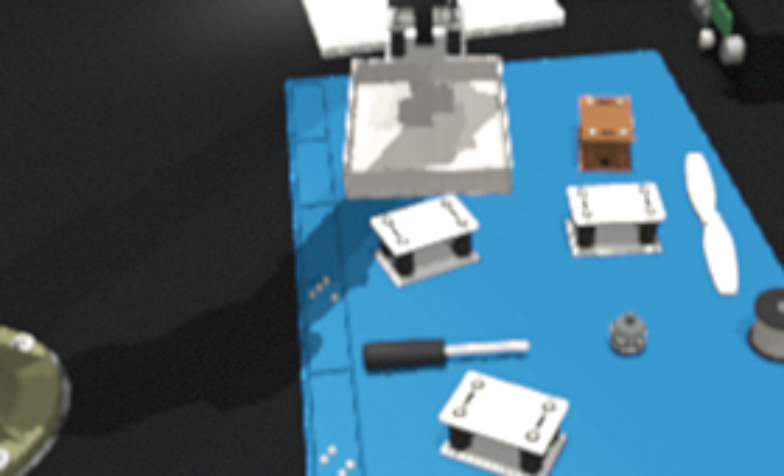

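drive_tool:
  rows:
    - [[0, 0, 0.04, 0, 255], [0, 0, 0.1, 0, 255], [0, 0, 0.16, 0, 255], [0, 0, 0.21, 0, 255], [0, 0, 0.24, 0, 255], [0, 0, 0.257, 0, 255], [0, 0, 0.2633, 0, 255], [0, 0, 0.2633, 0, 255], [0, 0, 0.2633, 0, 255]]

```text
time: 20.27
position: [0.4866, 0.4287, 0.0462]
tool_rot: [-2.095, 2.34, -0.0]
ft_force: [-0.2, 0.6, -1.0]
grip_width: 0.661
```

drive_tool:
  rows:
    - [[0, 0, 0.005, 0, 255], [0, 0, 0.005, 0, 255], [0, 0, 0.005, 0, 255]]

```text
time: 20.65
position: [0.4865, 0.4286, 0.0445]
tool_rot: [-2.095, 2.34, -0.0]
ft_force: [1.1, 0.0, 0.3]
grip_width: 0.659
```

drive_tool:
  rows:
    - [[0, 0, 0, 0, 35], [0, 0, 0, 0, 35], [0, 0, 0, 0, 35], [0, 0, 0, 0, 35], [0, 0, -0.05, 0, 35], [0, 0, -0.15, 0, 35], [0, 0, -0.25, 0, 35], [0, 0, -0.25, 0, 35]]

```text
time: 21.65
position: [0.4878, 0.4303, 0.1233]
tool_rot: [-2.091, 2.335, -0.0]
ft_force: [0.2, -0.7, 0.1]
grip_width: 0.857
```

```bash
python3 - <<'E'
from h import *
c=[486.2,428.2,125-79-1.5+75,-96.3]
t=[485,160,119.5,-110]; r=go(c,t); print(r)
print(go(t,[482.4,-113.5,95,-123.5]))
E
```

```text
[ 0.889  -0.0941 -0.      0.0761]
[ 0.8597 -0.3037  0.0817  0.075 ]
```

drive_tool:
  rows:
    - [[0.889, -0.094, 0, 0.076, 0], [0.889, -0.094, 0, 0.076, 0], [0.889, -0.094, 0, 0.076, 0], [0.889, -0.094, 0, 0.076, 0], [0.889, -0.094, 0, 0.076, 0], [0.889, -0.094, 0, 0.076, 0]]

```text
time: 22.4
position: [0.485, 0.1583, 0.119]
tool_rot: [1.797, -2.576, 0.001]
ft_force: [0.1, 0.9, -0.2]
grip_width: 0.997
```

drive_tool:
  rows:
    - [[0.86, -0.304, 0.082, 0.075, 0], [0.86, -0.304, 0.082, 0.075, 0], [0.86, -0.304, 0.082, 0.075, 0], [0.86, -0.304, 0.082, 0.075, 0], [0.86, -0.304, 0.082, 0.075, 0], [0.86, -0.304, 0.082, 0.075, 0], [0.86, -0.304, 0.082, 0.075, 0], [0.86, -0.304, 0.082, 0.075, 0]]

```text
time: 23.4
position: [0.4829, -0.1111, 0.0947]
tool_rot: [-1.492, 2.764, 0.0]
ft_force: [0.3, 0.9, 0.9]
grip_width: 1.003
```

```bash
python3 - <<'E'
from h import *
from bench import ctrl
c=after([486.2,428.2,119.5,-96.3],[.889,-.094,0,.076]); c=after(c,[.86,-.304,.082,.075]); print(c,go(c,[482.4,-113.5,41,-123.5]))
s=ctrl.get_state();print(s["time"],s["position"],psi(s["tool_rot"]),s["ft_force"],s["grip_width"])
for n in("side","top"):
    d=ctrl.get_image(n); cv2.imwrite(f"pics/{n}5.png",cv2.resize(d["img"][90:260,140:420],None,fx=2.8,fy=2.8))
E
```

```text
[np.float64(482.51784427892403), np.float64(-113.61769801263765), np.float64(94.9), -123.47999999999999] [-1.000e-04  5.000e-04  1.797e-01  1.000e-04]
23.4 [ 0.48294152 -0.11112716  0.0947096 ] (np.float64(-123.28550455740202), array([ 1.84044233e-04,  4.35720552e-04, -9.99999888e-01])) [0.28615973 0.94661504 0.91781301] 1.002907885367605
```

View pics/side5.png

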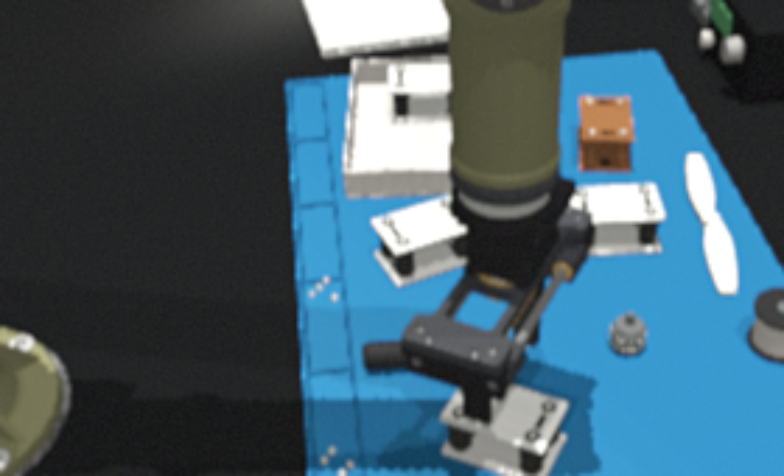

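View pics/top5.png

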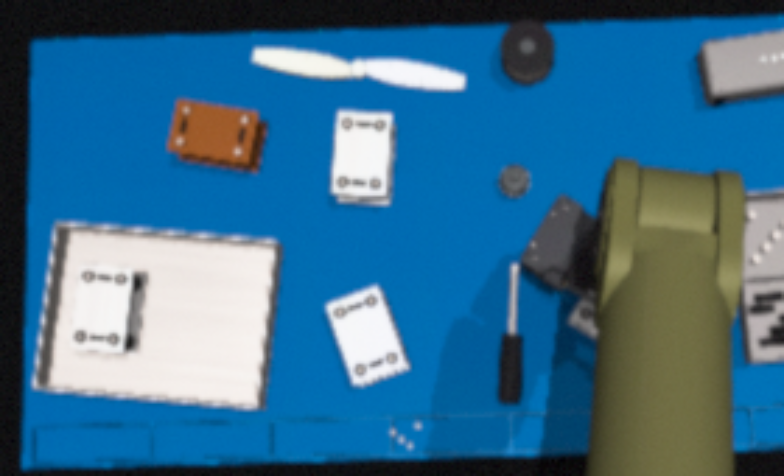

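C stands flat in the tray's far slot, at crop (103,310) in the top view. The fingers straddle B. Next I'll grasp B.

drive_tool:
  rows:
    - [[0, 0, 0.02, 0, 0], [0, 0, 0.07, 0, 0], [0, 0, 0.12, 0, 0], [0, 0, 0.165, 0, 0], [0, 0, 0.18, 0, 0], [0, 0, 0.18, 0, 0], [0, 0, 0.18, 0, 0]]

```text
time: 24.38
position: [0.4829, -0.1135, 0.0411]
tool_rot: [-1.487, 2.767, -0.001]
ft_force: [-0.1, -1.4, 0.5]
grip_width: 0.998
```

drive_tool:
  rows:
    - [[0, 0, 0, 0, 255], [0, 0, 0, 0, 255], [0, 0, 0, 0, 255], [0, 0, 0, 0, 255], [0, 0, 0, 0, 255], [0, 0, 0, 0, 255]]

```text
time: 25.12
position: [0.4825, -0.1134, 0.0407]
tool_rot: [-1.487, 2.767, -0.0]
ft_force: [0.5, 1.0, 1.0]
grip_width: 0.667
```

drive_tool:
  rows:
    - [[0, 0, -0.05, 0, 255], [0, 0, -0.12, 0, 255], [0, 0, -0.2, 0, 255], [0, 0, -0.28, 0, 255], [0, 0, -0.28, 0, 255], [0, 0, -0.28, 0, 255]]

```text
time: 25.88
position: [0.4818, -0.1133, 0.1241]
tool_rot: [1.487, -2.767, -0.001]
ft_force: [0.3, -1.1, -2.2]
grip_width: 0.661
```

```bash
python3 - <<'E'
from h import *
c=[482.5,-113.6,94.9-54+84,-123.5]
t=[485,100,125,-110]; print(c,go(c,t)); print(go(t,[474.8,324.8,125,-96.3]))
E
```

```text
[482.5, -113.6, 124.9, -123.5] [-5.983e-01  3.860e-01 -3.000e-04 -7.500e-02]
[-0.6925  0.2882 -0.     -0.0761]
```

drive_tool:
  rows:
    - [[-0.06, 0.039, 0, -0.01, 255], [-0.17, 0.11, 0, -0.02, 255], [-0.29, 0.187, 0, -0.035, 255], [-0.41, 0.265, 0, -0.05, 255], [-0.51, 0.33, 0, -0.065, 255], [-0.598, 0.386, 0, -0.075, 255]]

```text
time: 26.62
position: [0.4837, 0.103, 0.1238]
tool_rot: [1.806, -2.569, -0.002]
ft_force: [-0.4, 0.4, -1.8]
grip_width: 0.663
```

drive_tool:
  rows:
    - [[-0.12, 0.05, 0, -0.015, 255], [-0.25, 0.104, 0, -0.03, 255], [-0.38, 0.158, 0, -0.045, 255], [-0.51, 0.212, 0, -0.06, 255], [-0.62, 0.258, 0, -0.07, 255], [-0.6925, 0.288, 0, -0.076, 255], [-0.6925, 0.288, 0, -0.076, 255], [-0.6925, 0.288, 0, -0.076, 255], [-0.6925, 0.288, 0, -0.076, 255]]

```text
time: 27.75
position: [0.4753, 0.3231, 0.1245]
tool_rot: [2.092, -2.343, 0.002]
ft_force: [0.3, -0.2, -2.6]
grip_width: 0.661
```

```bash
python3 - <<'E'
from h import *
from bench import ctrl
s=ctrl.get_state();print(s["time"],s["position"],psi(s["tool_rot"]),s["ft_force"],s["grip_width"])
for n in("side","top"):
    d=ctrl.get_image(n); cv2.imwrite(f"pics/{n}6.png",cv2.resize(d["img"][90:260,140:420],None,fx=2.8,fy=2.8))
E
```

```text
27.75 [0.4753299  0.32309326 0.12445854] (np.float64(-96.46430297240765), array([ 4.35682830e-05, -1.28154965e-03, -9.99999178e-01])) [ 0.25036632 -0.19942845 -2.59185485] 0.6611125947299465
```

View pics/side6.png

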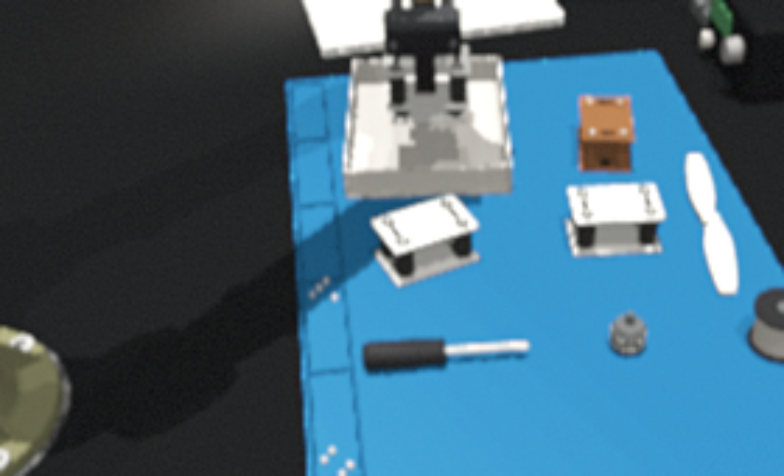

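B hangs level over the near half of the tray at crop (428,95). Lowering it now.

drive_tool:
  rows:
    - [[0, 0, 0.04, 0, 255], [0, 0, 0.1, 0, 255], [0, 0, 0.16, 0, 255], [0, 0, 0.21, 0, 255], [0, 0, 0.24, 0, 255], [0, 0, 0.257, 0, 255], [0, 0, 0.2633, 0, 255], [0, 0, 0.2683, 0, 255], [0, 0, 0.2683, 0, 255], [0, 0, 0.2683, 0, 255]]

```text
time: 29.1
position: [0.4751, 0.3252, 0.0446]
tool_rot: [-2.095, 2.34, -0.0]
ft_force: [0.1, -0.1, 0.4]
grip_width: 0.661
```

drive_tool:
  rows:
    - [[0, 0, 0, 0, 35], [0, 0, 0, 0, 35], [0, 0, 0, 0, 35], [0, 0, 0, 0, 35], [0, 0, -0.05, 0, 35], [0, 0, -0.15, 0, 35], [0, 0, -0.3, 0, 35], [0, 0, -0.45, 0, 35], [0, 0, -0.45, 0, 35]]

```text
time: 30.22
position: [0.4769, 0.3269, 0.1847]
tool_rot: [-2.09, 2.333, -0.003]
ft_force: [-0.5, 0.1, -0.2]
grip_width: 0.859
```

drive_tool:
  rows:
    - [[0.8, -0.1, 0, 0, 35], [0.8, -0.1, 0, 0, 35], [0.8, -0.1, 0, 0, 35], [0.8, -0.1, 0, 0, 35], [0.8, -0.1, 0, 0, 35], [0.8, -0.1, 0, 0, 35], [0.8, -0.1, 0, 0, 35]]

```text
time: 31.1
position: [0.478, 0.0849, 0.1791]
tool_rot: [-2.099, 2.337, 0.001]
ft_force: [0.1, 0.0, -0.5]
grip_width: 0.865
```

```bash
python3 - <<'E'
from h import *
from bench import ctrl
s=ctrl.get_state();print(s["time"],s["position"],s["ft_force"],s["grip_width"])
for n in("side","top"):
    d=ctrl.get_image(n); cv2.imwrite(f"pics/{n}7.png",cv2.resize(d["img"][90:260,140:420],None,fx=2.8,fy=2.8))
    for o in plates(d,215,z=.0475,roi=(245,125,400,270)): print(n,o)
E
```

```text
31.1 [0.47796589 0.08486184 0.17913439] [ 0.05030957  0.0240046  -0.47542263] 0.8650102808951664
side (array([286., 170.]), 244.5, 442.2, 146.8, 74.6, 60.4, 19.6)
side (array([359., 162.]), 380.0, 644.3, 151.1, 92.7, 62.7, -5.0)
side (array([394., 169.]), 371.0, 731.9, 109.5, 227.2, 29.0, 81.9)
side (array([275., 131.]), 570.0, 424.1, 358.4, 225.3, 77.5, 81.9)
top (array([268., 136.]), 213.0, 665.2, 149.6, 57.2, 46.1, 88.2)
```

View pics/side7.png

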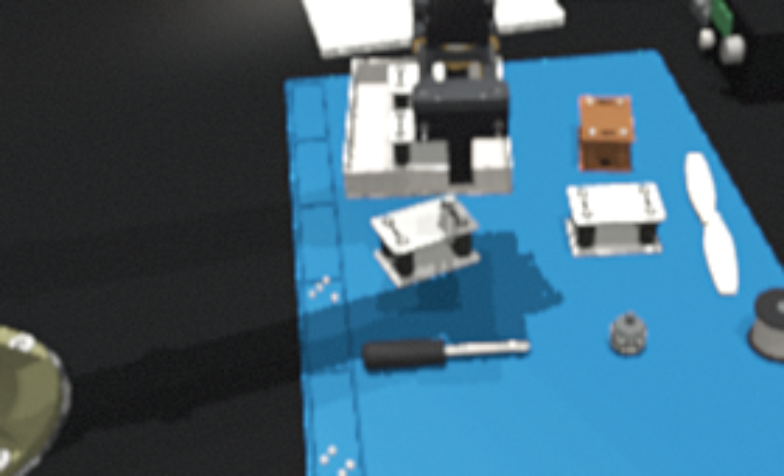

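View pics/top7.png

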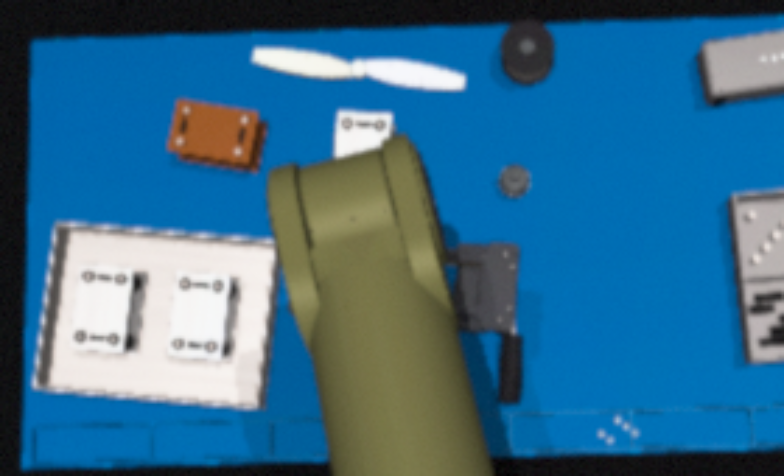

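Both isolators stand flat in the tray, at crop (103,310) and (202,312). I'll move the arm clear and do a last check.

drive_tool:
  rows:
    - [[0.9, -0.1, -0.1, 0, 35], [0.9, -0.1, -0.1, 0, 35], [0.9, -0.1, -0.1, 0, 35], [0.9, -0.1, -0.1, 0, 35], [0.9, -0.1, -0.1, 0, 35], [0.9, -0.1, -0.1, 0, 35], [0.9, -0.1, -0.1, 0, 35], [0.9, -0.1, -0.1, 0, 35]]

```text
time: 32.2
position: [0.4786, -0.1865, 0.209]
tool_rot: [-2.1, 2.337, 0.001]
ft_force: [1.0, -0.2, 0.1]
grip_width: 0.863
```

```bash
python3 - <<'E'
from h import *
from bench import ctrl
s=ctrl.get_state();print(s["time"],s["position"],s["ft_force"])
for n,z,b in(("top",.0475,205),("side",.0475,215)):
    d=ctrl.get_image(n); cv2.imwrite(f"pics/{n}8.png",d["img"])
    for o in plates(d,b,z=z,roi=(245,125,400,270)): print(n,o)
E
```

```text
32.2 [ 0.47860108 -0.18648703  0.20897127] [ 0.98630819 -0.190619    0.13961997]
top (array([270., 210.]), 567.0, 447.7, 149.8, 92.5, 58.1, 18.9)
top (array([269., 144.]), 513.5, 644.1, 152.2, 89.8, 57.4, -4.7)
side (array([290., 169.]), 373.0, 448.9, 148.6, 89.6, 62.6, 18.1)
side (array([360., 162.]), 373.0, 645.3, 151.0, 90.9, 62.7, -5.0)
side (array([394., 169.]), 371.0, 731.9, 109.5, 227.2, 29.0, 81.9)
side (array([282., 130.]), 846.0, 447.5, 355.9, 224.6, 121.8, 83.8)
```

View pics/side8.png

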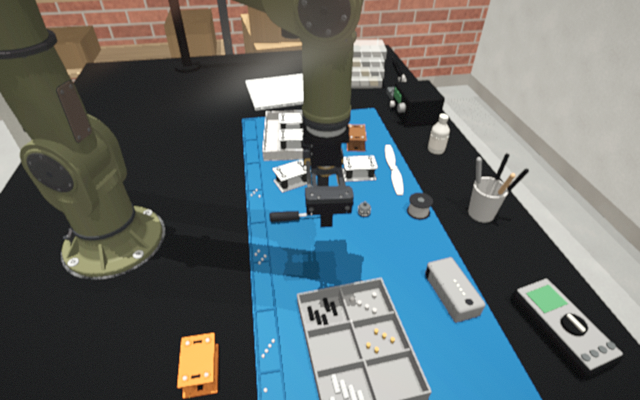

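View pics/top8.png

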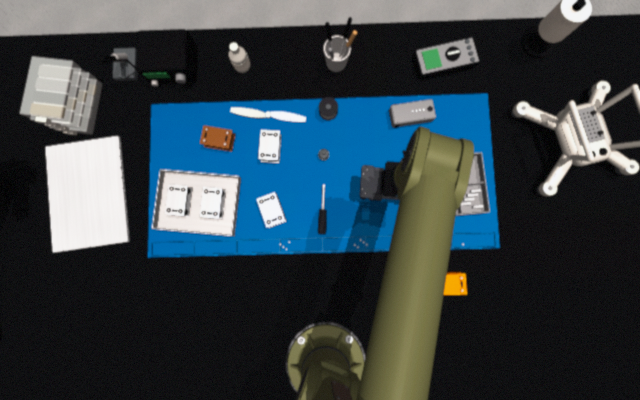

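The two perished isolators stand in the tray at (177,201) and (211,202). The sound ones are unmoved at (270,210) and (269,144), and everything else visible is in place. Handing the job in.

```bash
python3 - <<'E'
from bench import ctrl
print(ctrl.close_job())
E
```

```text
the job is handed in; nothing more can be done
None
```

I pressed all four isolators, found two perished, and stood both flat in the scrap tray at its two side-by-side spots. The job was handed in at about 32 s. The final pictures showed the sound two on their original measured positions and nothing visible disturbed; the arm hid part of the organiser.

| Isolator (original x, y in mm) | Force felt | Verdict |
|---|---|---|
| (482, -113) | about 1 N/mm (9.9 N at the deepest) | perished, now in tray |
| (624, -112) | about 1.1 N/mm (11.2 N at the deepest) | perished, now in tray |
| (645, 152) | about 2.2 N/mm (18 N at the deepest) | sound, left in place |
| (448, 150) | about 2.4 N/mm (13.6 N at the deepest) | sound, left in place |

**Pressed deeper than asked:** The plates sat about 3.5 mm higher than I had assumed, most likely because of the mat's thickness. So the first three presses went past 6 mm: about 9 to 10 mm on the two perished isolators and about 8 mm on the sound one at (645, 152). By my estimate all stayed within the 10 mm limit, but only narrowly for the perished two, and I could not confirm that directly. I corrected the height before pressing the fourth.

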